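Open the hooked tea chest with a fingertip

ROBOT

A 6-joint arm with a two-finger parallel gripper is mounted at the origin on a cart in front of the work surface, level with it; the furniture and walls round the work are solid. World frame = base frame: x ahead of the robot, y to its left, z up, the work surface at z = 0. Lengths are in m, angles in degrees, forces in N, time in s.
With the tool pointing down it reaches from about 0.4 to 0.825 m from the base axis. Payload 7 kg.
Tool frame: the origin (TCP) lies between the finger pads; the fingertips stand 19 mm ahead of it and the grasp point (between the pads) is the TCP; z points along the fingers, y is the line along which they close (so a half turn about z gives the same grasp; the last joint's range is limited). The gripper opens to 88 mm and grips with 3 to 60 N. Pads are 19 mm wide; open, the fingers measure 130 mm over their backs; the gripper's body (78 mm by 193 mm) begins 47 mm behind the grasp point.
Start: joints at [84.803, 20.546, 0.682, 0, -70.136, -16.507], TCP at [0.25, 0.627, 0.246] pointing down, gripper open.
Joint ranges: [-176.03, 176.03], [-82.01, 121.73], [-58.28, 71.71], [-173.87, 95.51], [-174.79, -0.11], [-173.66, 173.66]. Speed limits (degrees/s): [136.94, 136.94, 172.46, 180, 180, 180].

INTERFACE

Orientations are given as [roll, pitch, yaw] about the fixed x, y, z axes, in that order (R = Rz(yaw) Ry(pitch) Rx(roll)).
In Python, from plant import get_obs, snapshot, close_job, spot_in, spot_point gives the robot as it stands.
- The arm moves only by the tool play_rows, never from a script. Its argument "plan" is a list of rows, each a list of 6 numbers: the shift along the tool's x, y, z in cm, then the turn, a rotation vector about the tool's x, y, z in degrees. A call has 1 to 20 rows; each row shifts and turns the commanded pose from where the row before left it, along the tool's axes as they then stand; what a row does not reach is not made up. A row lasts 1/12 s, in which the tool goes at most 41.7 mm and 7.16 degrees, less where a joint would pass 70% of its speed; a pose out of reach is approached as far as the arm can. A call is refused whole if a number of a shift passes 4.17 or a number of a turn 7.16, either way. A call with a gripper value outside its range is refused whole. "grip" is the finger opening in cm, from 0 to 8.76, set as the call begins (left out, the last holds). The fingers move at their own pace and stop on an object; the grip force is fixed at half the most. Time passes only in rows, so rows that do not move let the fingers close. It gives the time, the measured TCP pose, the force, the opening and the grip force at its end, in the units of the state.
- get_obs(): the state, without advancing time (a new reading comes with each control period).
- snapshot(name): name is "side" or "top" or "wrist"; returns a dict with "frame" (400x640x3 uint8, red, green, blue), "fx", "fy", "cx", "cy" (pixels), "k1" (the pictures are not rectified: a ray, as slopes to the right and down, at radius r is drawn at 1 + k1 r^2 times it, then the intrinsics apply), "position" and "attitude" of the camera in the world. Camera axes: x right, y down, z forward; pixel columns grow to the right and rows downward; lengths in m; the calibration is good to about 2 mm. A picture is of the moment at which its call begins. There is no depth.
- close_job(): hands the job in; it is judged then, once.
Trained networks look in the newest picture that a camera, given by its name, has taken for a name from the list of things; names that differ only in an ending like _2 or _b are one class to them, and where a whole thing is asked for, a point or a joint stands for the part that bears it (a point fixed in the world has none). Each returns a list of dicts, best first, with "score" (0 to 1); they miss things now and then, are a little off and sometimes report something else, mostly with a low value. They report only what shows in the picture. A call takes as long as a camera call.
- spot_in(camera, thing): "position" ([x, y, z] in m, in world coordinates, good to about 4 mm: the middle of the surface that is visible of it).
- spot_point(camera, thing): "position" ([x, y, z] in m, in world coordinates, good to about 4 mm: a listed point, or the origin of a listed thing).
The state is a dict: "clock": time; "joint_pos": joint angles; "qvel": joint speeds; "tau": joint torques, N m; "tool_pos": TCP position; "orientation": TCP orientation; "force": force on the tool from outside, world axes, zero at the start; "moment": the same for the moment, N m; "opening": finger opening in m; "gripper_force": force on a finger pad.
Only numpy, scipy, OpenCV 4.12 (cv2) and the standard library are available. Lean on these libraries where they do the work, as an engineer would, in place of code of your own. Each camera call takes 0.05 s, during which the arm holds its last target. There are 200 camera calls.

TASK

Open the bamboo tea chest for the guests with the fingertips only: push its two brass hooks outward until both are well clear of their pins, then push the lid up with a fingertip under its front tab and tip it back past its balance point, so that it rests wide open against its stop by itself. Nothing is to be gripped or pinched: touch lightly, do not fling the lid, do not lift, tip or shove the chest, and leave the mug, sugar pot, teaspoon and tea carton as they are.

Things in the scene. Friction and masses are not known exactly. Their poses are not given: they have to be found in the camera images.
- tea_chest: Loose light bamboo tea chest with sachets in six compartments, about 2.2 kg with its lid, on rubber feet. Box 150 mm deep (x) by 220 mm wide (y), its rim at z = 88 mm, closed lid's top at z = 102 mm. Origin: centre of the underside; x points from its front (with the hooks and the tab, x = -75 mm) to its back (lid hinge, x = +75 mm), y to the left seen from the front, z up.
- lid (a joint): Angle of the lid (rad): 0 closed, grows as the front edge rises and goes back. Hinge line along the chest's y at x = +75 mm, z = 88 mm. Lid 150 mm deep, 220 mm wide, 14 mm thick, bamboo frame round a clear window, 0.3 kg; about 1.5 N under the tab raise it. It moves freely with light damping: let go below about 1.48 it falls shut, beyond it falls back to its stop at 1.92 and stays. The hooks hold it shut (0.03 of play) while they are over their pins.
- lid_tab (a point): Middle of the front edge of the brass finger tab on the lid, at its underside. The tab is 60 mm wide (chest y), 5 mm thick and stands 24 mm out from the chest's front, with free space under it; closed, this point lies at chest x = -99 mm, y = 0, z = 91 mm. It moves with the lid, 174 mm from the hinge line.
- hook_left (a joint): Angle of the left brass hook (rad): 0 upright over its pin, grows as its top swings outward (to the chest's +y) and down, up to 1.7. The pin comes free at about 0.4. Stiff enough to stay where it is left; 0.3 N at the knob turns it. Starts between 0 and 0.06. Pivot at chest x = -75, y = +80, z = 60 mm, axis along the chest's x.
- hook_left_knob (a point): Middle of the left hook's finger knob, a brass stem 10 mm thick at its outer end that points forward, from 4 to 25 mm in front of the chest's front face, 50 mm above the pivot when upright (chest x = -91, y = +80, z = 110 mm).
- hook_right (a joint): As the left hook, mirrored: grows as its top swings outward to the chest's -y and down. Pivot at chest x = -75, y = -80, z = 60 mm.
- hook_right_knob (a point): Middle of the right hook's finger knob, as on the left (upright: chest x = -91, y = -80, z = 110 mm).
- mug: Bystander: white mug, 92 mm wide with its handle 132 mm, 105 mm high, beside the back of the chest. Origin under its centre.
- sugar_pot: Bystander: cream glazed sugar pot, 89 mm across, 109 mm high, beside the back of the chest. Origin under its centre.
- teaspoon: Bystander: steel teaspoon, 130 mm long, 11 mm high, lying in front of the chest. Origin under its centre.
- tea_carton: Bystander: small white and yellow tea carton, 73 x 96 x 37 mm, lying flat in front of the chest. Origin under its centre.

How it is judged (in metres and radians):
On the way, in this order (a step that is already met when the one before it is completed fails the run):
1. both hooks are swung clear of their pins while the lid is still down (value of joint each of hook_left, hook_right above 0.55 rad and value of joint lid below 0.1 rad), for 0.1 s.
2. the lid has gone past its balance point and lies back on its stop (value of joint lid above 1.8 rad), for 0.2 s.
At the end, for the whole second after the job is handed in: The lid rests open at its stop (over 1.8 rad, still), both hooks are swung out by more than 0.55 rad, the chest stands level within 30 mm of where it was, and the mug, sugar pot, teaspoon and tea carton are within 15 mm of where they were (value of joint lid above 1.8 rad and velocity of joint lid between -0.1 and 0.1 rad/s and value of joint each of hook_left, hook_right above 0.55 rad and distance of tea_chest from where it was at the start of the episode below 0.03 m and angle between tea_chest's own z axis and vertical below 0.05 rad and linear speed of tea_chest below 0.02 m/s and distance of each of mug, sugar_pot, teaspoon, tea_carton from where it was at the start of the episode below 0.015 m); the robot touches nothing.
It fails at once if the lid or a hook is gripped or forced (over 30 N from the fingers; light pushes suffice) (contact force between the fingers and lid above 30 N or contact force between the fingers and hook_left above 30 N or contact force between the fingers and hook_right above 30 N).
It fails at once if the lid is flung open (over 5 rad/s) (velocity of joint lid above 5 rad/s).
It fails at once if the chest is lifted by 10 mm, tipped by 0.12 rad or shoved by 30 mm (height (world z) of tea_chest above 0.01 m or angle between tea_chest's own z axis and vertical above 0.12 rad or distance of tea_chest from where it was at the start of the episode above 0.03 m).
It fails at once if a bystander is pushed by 15 mm or lifted (distance of any of mug, sugar_pot, teaspoon, tea_carton from where it was at the start of the episode above 0.015 m).
It also fails if it takes over 54 s, if anything falls off the work surface, if the arm or the gripper's body presses on something with over 40 N, if the wrist force passes 120 N, or if a joint passes its speed limit or range.

## Working session

There is one attempt and no reset: what is moved stays moved. The work goes in short steps, Python scripts to look and compute and a tool call to move; the robot and the scene stay as the last step left them, time stands still between calls to the robot, and variables do not carry over. Pictures are saved under pics/ and viewed, at most 10 in all, crops included, and the job is handed in when it is done.

Besides the shell and the picture viewer there is one more tool, called after ">>>" as name(argument=value, ...), one argument or row to a line, values as JSON. play_rows: Moves the arm, as the interface text tells. Its arguments: {"type":"object","properties":{"plan":{"type":"array","items":{"type":"array","items":{"type":"number"}}},"grip":{"type":"number"}},"required":["plan"]}

```bash
mkdir -p pics; cat > h.py <<'E'
from plant import *
import numpy as np, cv2
E
python3 - <<'E'
from h import *
o=get_obs(); print(o['clock'],o['tool_pos'],o['orientation'],o['force'])
for c in ['top','side']:
    s=snapshot(c); cv2.imwrite(f'pics/{c}0.png',s['frame'][:,:,::-1]); print(c,s['position'],s['attitude'])
    for t in ['tea_chest','lid_tab','hook_left_knob','hook_right_knob','mug','sugar_pot','teaspoon','tea_carton']:
        print(t,[(np.round(d['position'],3).tolist(),round(d['score'],2)) for d in spot_point(c,t)[:2]])
E
```

```text
0.0 [0.24947489 0.62673438 0.24464681] [ 1.79908559e+02 -7.05812594e-03 -2.17109857e+01] [0.01726343 0.93104166 0.62424447]
top [ 0.43629586 -0.04004493  1.05351123] [-172.4433364     1.39763338  -91.43192749]
tea_chest [([0.621, -0.065, -0.001], 0.68)]
lid_tab [([0.521, -0.073, 0.088], 0.87)]
hook_left_knob [([0.52, 0.005, 0.11], 0.5)]
hook_right_knob [([0.535, -0.156, 0.113], 0.52)]
mug []
sugar_pot [([0.646, 0.115, 0.002], 0.86)]
teaspoon [([0.377, -0.152, -0.002], 0.92)]
tea_carton []
side [0.38001672 0.68696284 0.71143079] [-128.38283742   -0.21332353 -168.58015995]
tea_chest [([0.62, -0.065, -0.003], 0.94)]
lid_tab [([0.527, -0.078, 0.091], 0.92), ([0.688, -0.261, -0.002], 0.58)]
hook_left_knob []
hook_right_knob [([0.533, -0.154, 0.109], 0.62), ([0.644, 0.118, 0.002], 0.35)]
mug [([0.687, -0.258, -0.002], 0.76), ([0.534, -0.155, 0.111], 0.2)]
sugar_pot [([0.646, 0.119, -0.0], 0.97)]
teaspoon [([0.379, -0.15, -0.005], 0.68)]
tea_carton [([0.381, 0.12, 0.002], 0.76), ([0.533, -0.154, 0.11], 0.16)]
```

View pics/top0.png

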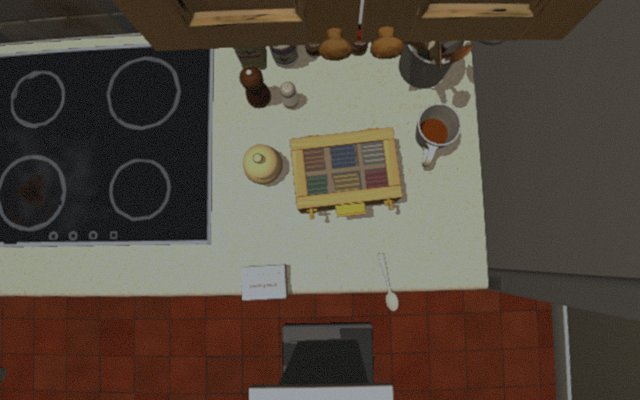

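View pics/side0.png

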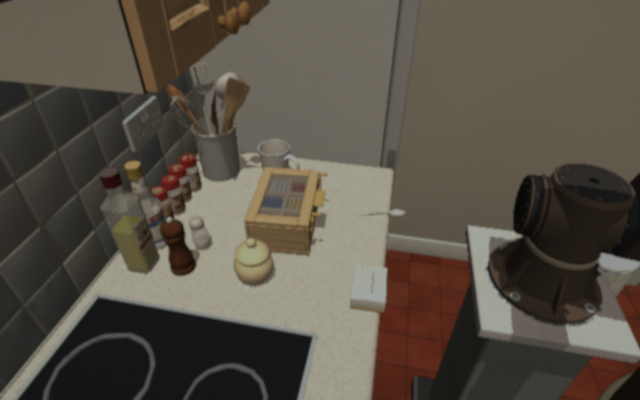

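The top view shows the chest near (345,170), yawed slightly, with its knobs at (312,211) and (390,204) and the tab at (350,210). This agrees with the networks: yaw ≈ 5.3°, origin ≈ (0.621, -0.065). The side view shows the spoon (400,212) and the carton (370,288) clear in front of the chest, and the sugar pot at (253,262).

>>> play_rows(
  plan=[
    [2.48,2.54,0,0,0,0],
    [2.48,2.54,0,0,0,0],
    [2.48,2.54,0,0,0,0],
    [2.48,2.54,0,0,0,0],
    [2.48,2.54,0,0,0,0],
    [2.48,2.54,0,0,0,0],
    [2.48,2.54,0,0,0,0],
    [2.48,2.54,0,0,0,0],
    [2.48,2.54,0,0,0,0],
    [2.48,2.54,0,0,0,0],
    [2.48,2.54,0,0,0,0],
    [2.48,2.54,0,0,0,0],
    [2.48,2.54,0,0,0,0],
    [2.48,2.54,0,0,0,0],
    [2.48,2.54,0,0,0,0],
    [2.48,2.54,0,0,0,0],
    [2.48,2.54,0,0,0,0],
    [2.48,2.54,0,0,0,0],
    [2.48,2.54,0,0,0,0],
    [2.48,2.54,0,0,0,0],
  ],
  grip=0,
)

```text
clock: 2.57
tool_pos: [0.523, -0.0301, 0.2459]
orientation: [-180.0, -0.0, -21.7]
force: [1.4, 0.1, 0.2]
opening: 0.0004
gripper_force: 0.0
```

>>> play_rows(
  plan=[
    [0,0,0,0,0,-6.75],
    [0,0,0,0,0,-6.75],
    [0,0,0,0,0,-6.75],
    [0,0,0,0,0,-6.75],
    [0,0,0,0,0,0],
    [0,0,0,0,0,0],
  ],
)

```text
clock: 3.07
tool_pos: [0.5226, -0.0283, 0.2457]
orientation: [-180.0, -0.0, 5.1]
force: [-0.3, -0.4, 0.7]
opening: 0.0002
gripper_force: 0.0
```

```bash
cat >> h.py <<'E'
def look(c,names):
    s=snapshot(c)
    for t in names: print(c,t,[(np.round(d['position'],3).tolist(),round(d['score'],2)) for d in spot_point(c,t)[:2]])
    return s
def st():
    o=get_obs(); print(o['clock'],np.round(o['tool_pos'],4),np.round(o['orientation'],1),np.round(o['joint_pos'],1),np.round(o['force'],2))
E
python3 - <<'E'
from h import *
st()
s=look('wrist',['tea_chest','lid_tab','hook_left_knob','hook_right_knob']); cv2.imwrite('pics/w1.png',s['frame'][:,:,::-1])
E
```

```text
3.0667 [ 0.5226 -0.0283  0.2457] [-180.    -0.     5.1] [ 18.4   6.2 -18.3   0.  -65.5  76.7] [-0.35 -0.44  0.69]
wrist tea_chest [([0.623, -0.072, -0.002], 0.55)]
wrist lid_tab [([0.523, -0.072, 0.091], 0.97)]
wrist hook_left_knob [([0.522, 0.007, 0.114], 0.57), ([0.624, -0.068, 0.001], 0.17)]
wrist hook_right_knob [([0.536, -0.154, 0.112], 0.9)]
```

The networks' wrist view agrees with the first estimate. Going down inside the left knob and pushing it out.

>>> play_rows(
  plan=[
    [0,0,3.0,0,0,0],
    [0,0,3.0,0,0,0],
    [0,0,3.0,0,0,0],
    [0,0,2.5,0,0,0],
    [0,0,1.1,0,0,0],
    [0,0,0,0,0,0],
    [0,-0.5,0,0,0,0],
    [0,-0.5,0,0,0,0],
    [0,-0.5,0.2,0,0,0],
    [0,-0.5,0.3,0,0,0],
    [0,-0.5,0.3,0,0,0],
    [0,-0.5,0.3,0,0,0],
    [0,-0.5,0.3,0,0,0],
    [0,-0.5,0.3,0,0,0],
    [0,-0.5,0.3,0,0,0],
    [0,-0.4,0.2,0,0,0],
    [0,0,0,0,0,0],
  ],
)

```text
clock: 4.73
tool_pos: [0.5169, 0.0209, 0.0973]
orientation: [180.0, 0.1, 5.3]
force: [-5.8, -0.4, -0.8]
opening: 0.0005
gripper_force: 2.6
```

```bash
python3 - <<'E'
from h import *
st()
look('side',['tea_chest','hook_left_knob','lid_tab']); look('wrist',['hook_left_knob','lid_tab','hook_right_knob'])
E
```

```text
4.7333 [0.5169 0.0209 0.0973] [1.8e+02 1.0e-01 5.3e+00] [ 24.1  14.5 -30.   -0.  -45.6  71.3] [-5.76 -0.42 -0.82]
side tea_chest [([0.623, -0.066, -0.003], 0.94)]
side hook_left_knob []
side lid_tab [([0.624, -0.065, -0.001], 0.7)]
wrist hook_left_knob [([0.625, -0.068, 0.0], 0.37)]
wrist lid_tab []
wrist hook_right_knob []
```

>>> play_rows(
  plan=[
    [-0.4,0.3,0,0,0,0],
    [0,0,-3.0,0,0,0],
    [0,0,-4.0,0,0,0],
    [0,2.5,-4.0,0,0,0],
    [0,3.6,-2.5,0,0,0],
    [0,3.6,0,0,0,0],
    [0,3.6,0,0,0,0],
    [0,0,0,0,0,0],
  ],
)

```text
clock: 5.8
tool_pos: [0.5274, -0.1148, 0.2282]
orientation: [180.0, -0.2, 5.1]
force: [0.6, 0.9, -0.5]
opening: 0.0004
gripper_force: 0.0
```

```bash
python3 - <<'E'
from h import *
st()
s=look('wrist',['tea_chest','hook_left_knob','lid_tab','hook_right_knob'])
cv2.imwrite('pics/w2.png',s['frame'][:,:,::-1])
E
```

```text
5.8 [ 0.5274 -0.1148  0.2282] [180.   -0.2   5.1] [  8.6   8.4 -18.1   0.1 -63.3  86.5] [ 0.64  0.91 -0.49]
wrist tea_chest [([0.621, -0.068, -0.002], 0.76)]
wrist hook_left_knob [([0.518, 0.046, 0.098], 0.57)]
wrist lid_tab []
wrist hook_right_knob [([0.536, -0.154, 0.109], 0.88)]
```

View pics/w2.png

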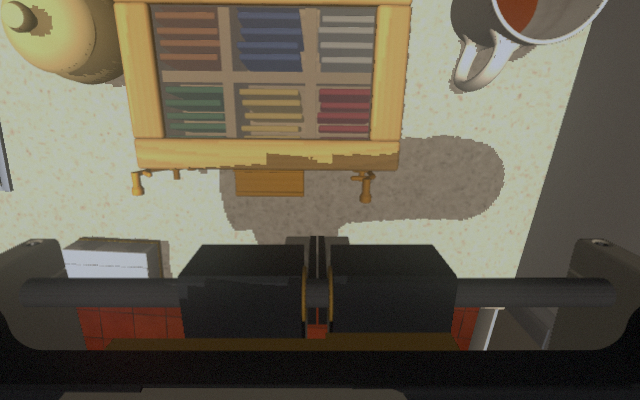

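The picture shows the left knob at (137,188) swung out and the right one upright at (366,190). Next, the same push on the right.

>>> play_rows(
  plan=[
    [0,0.4,3.0,0,0,0],
    [0,0,3.0,0,0,0],
    [0,0,2.5,0,0,0],
    [0,0,1.5,0,0,0],
    [0,0,0.8,0,0,0],
    [0,0,0,0,0,0],
    [0,0.5,0,0,0,0],
    [0,0.5,0,0,0,0],
    [0,0.5,0.2,0,0,0],
    [0,0.5,0.3,0,0,0],
    [0,0.5,0.3,0,0,0],
    [0,0.5,0.3,0,0,0],
    [0,0.5,0.3,0,0,0],
    [0,0.5,0.3,0,0,0],
    [0,0.5,0.3,0,0,0],
    [0,0.5,0.2,0,0,0],
    [0,0,0,0,0,0],
  ],
)

```text
clock: 7.47
tool_pos: [0.5309, -0.1652, 0.0959]
orientation: [-180.0, 0.1, 5.3]
force: [0.8, -0.2, 0.0]
opening: 0.0008
gripper_force: 0.0
```

>>> play_rows(
  plan=[
    [-0.4,-0.3,0,0,0,0],
    [0,0,-3.0,0,0,0],
    [0,0,-4.0,0,0,0],
    [-3.0,-2.5,-2.0,0,0,0],
    [-3.0,-2.2,0,0,0,0],
    [-2,-2.2,0,0,0,0],
    [0,-2.2,0,0,0,0],
    [0,0,0,0,0,0],
  ],
)

```text
clock: 8.13
tool_pos: [0.4391, -0.0775, 0.1866]
orientation: [-179.9, -0.1, 5.4]
force: [0.1, 0.5, 0.1]
opening: 0.0005
gripper_force: 0.0
```

```bash
python3 - <<'E'
from h import *
st()
look('wrist',['tea_chest','hook_left_knob','lid_tab','hook_right_knob'])
look('top',['hook_left_knob','lid_tab','hook_right_knob','teaspoon'])
E
```

```text
8.1333 [ 0.4391 -0.0775  0.1866] [-1.799e+02 -1.000e-01  5.400e+00] [ 15.4   1.4 -31.9  -0.  -56.6  80. ] [0.11 0.45 0.14]
wrist tea_chest []
wrist hook_left_knob [([0.522, 0.045, 0.096], 0.95)]
wrist lid_tab [([0.522, -0.073, 0.088], 0.78)]
wrist hook_right_knob [([0.521, 0.045, 0.097], 0.7), ([0.538, -0.187, 0.097], 0.6)]
top hook_left_knob [([0.519, 0.044, 0.091], 0.65)]
top lid_tab [([0.524, -0.071, 0.086], 0.58)]
top hook_right_knob [([0.534, -0.184, 0.096], 0.63)]
top teaspoon []
```

>>> play_rows(
  plan=[
    [0,0,0,0,7,0],
    [0,0,0,0,7,0],
    [0,0,0,0,7,0],
    [0,0,0,0,7,0],
    [0,0,0,0,7,0],
    [0,0,0,0,7,0],
    [0,0,0,0,0,0],
  ],
)

```text
clock: 9.22
tool_pos: [0.452, -0.1092, 0.2017]
orientation: [-176.6, -39.9, 4.9]
force: [1.1, 0.3, 0.7]
opening: 0.0003
gripper_force: 0.0
```

```bash
python3 -c "
from h import *
st()"
```

```text
9.2167 [ 0.452  -0.1092  0.2017] [-176.6  -39.9    4.9] [ 11.2 -15.5 -58.3   5.2  -7.3  80. ] [1.09 0.29 0.71]
```

```bash
cat > kin.py <<'E'
import numpy as np
from scipy.optimize import least_squares
from scipy.spatial.transform import Rotation as R
def fk(q,p):
    h,s,d,a2,a3,e,t=p
    r=lambda a,x: R.from_euler(a,x,degrees=True).as_matrix()
    M=r('z',q[0]); P=np.array([0,0,h])+M@[s,d,0]
    M=M@r('y',q[1]); P=P+M@[0,0,a2]
    M=M@r('y',-q[2]); P=P+M@[a3,0,e]
    M=M@r('x',q[3])@r('y',-q[4]); return P+M@[t,0,0], M[:,0]
D=[([84.803,20.546,.682,0,-70.136],[.2495,.6267,.2446]),([18.4,6.2,-18.3,0,-65.5],[.5226,-.0283,.2457]),
([24.1,14.5,-30,0,-45.6],[.5169,.0209,.0973]),([8.6,8.4,-18.1,.1,-63.3],[.5274,-.1148,.2282]),
([15.4,1.4,-31.9,0,-56.6],[.4391,-.0775,.1866]),([11.2,-15.5,-58.3,5.2,-7.3],[.452,-.1092,.2017])]
# base x scale of t only weakly observable: include the tilted point
f=lambda p: np.concatenate([fk(q,p)[0]-x for q,x in D])
S=least_squares(f,[.3,0,-.19,.4,.4,0,.25],loss='soft_l1',f_scale=.003); P=S.x
lo=[-176,-82,-58.28,-173.87,-174.79];hi=[176,121.7,71.7,95.5,-.11]
def ik(x,z,q0):
    g=lambda q: np.concatenate([fk(q,P)[0]-x,.3*(fk(q,P)[1]-z)])
    s=least_squares(g,np.clip(q0,np.array(lo)+.01,np.array(hi)-.01),bounds=(lo,hi)); return s.x,np.abs(s.fun).max()
if __name__=='__main__':
    print(P.round(4),np.abs(S.fun).max())
    y=np.deg2rad(5.3)
    for z in (.075,.1,.15):
      for tilt in (15,30,45,55,65):
       for yaw in (-40,-20,5,30):
        b=None
        for q0 in ([15,0,-40,0,-20],[15,0,-30,-170,-20],[15,0,-30,-80,-40],[15,0,-30,80,-40]):
            a,w=np.deg2rad(tilt),np.deg2rad(yaw)
            zz=np.array([np.cos(a)*np.cos(w),np.cos(a)*np.sin(w),-np.sin(a)])
            q,er=ik(np.array([.535,-.073,z])-.019*zz,zz,q0)
            if b is None or er<b[1]-1e-4: b=(q,er)
        if b[1]<.002: print('tip z',z,'tilt',tilt,'yaw',yaw,b[0].round(0),round(b[1],4))
E
python3 kin.py
```

```text
[ 0.2234  0.0065 -0.1925  0.6052  0.4581 -0.0056  0.3845] 0.007024529173779923
tip z 0.075 tilt 55 yaw -40 [ 44.  10. -54. -62. -40.] 0.0
tip z 0.075 tilt 65 yaw -40 [ 33.   9. -46. -44. -35.] 0.0
tip z 0.075 tilt 65 yaw -20 [ 29.   6. -50. -50. -25.] 0.0
tip z 0.075 tilt 65 yaw 5 [ 17.   6. -50. -29. -11.] 0.0
tip z 0.075 tilt 65 yaw 30 [  5.  10. -45.  41. -16.] 0.0
tip z 0.1 tilt 45 yaw -40 [ 54.  11. -58. -67. -50.] 0.0017
tip z 0.1 tilt 55 yaw -40 [ 44.   7. -52. -57. -43.] 0.0
tip z 0.1 tilt 55 yaw -20 [ 38.   2. -58. -72. -31.] 0.0
tip z 0.1 tilt 55 yaw 5 [  20.    2.  -58. -112.   -9.] 0.0
tip z 0.1 tilt 55 yaw 30 [  1.   8. -50.  88. -16.] 0.0
tip z 0.1 tilt 65 yaw -40 [ 33.   6. -45. -40. -39.] 0.0
tip z 0.1 tilt 65 yaw -20 [ 29.   3. -48. -43. -28.] 0.0
tip z 0.1 tilt 65 yaw 5 [ 17.   3. -48. -20. -15.] 0.0
tip z 0.1 tilt 65 yaw 30 [  5.   7. -43.  33. -19.] 0.0
tip z 0.15 tilt 45 yaw -40 [ 54.   3. -55. -59. -55.] 0.0
tip z 0.15 tilt 55 yaw -40 [ 44.   1. -48. -49. -49.] 0.0
tip z 0.15 tilt 55 yaw -20 [ 38.  -5. -53. -57. -36.] 0.0
tip z 0.15 tilt 55 yaw 5 [ 20.  -5. -53. -49. -12.] 0.0
tip z 0.15 tilt 55 yaw 30 [  1.   3. -46.  59. -19.] 0.0
tip z 0.15 tilt 65 yaw -40 [ 33.   2. -41. -35. -46.] 0.0
tip z 0.15 tilt 65 yaw -20 [ 29.  -2. -44. -33. -35.] 0.0
tip z 0.15 tilt 65 yaw 5 [ 17.  -2. -44. -13. -24.] 0.0
tip z 0.15 tilt 65 yaw 30 [  5.   3. -39.  23. -27.] 0.0
```

```bash
cat > plan.py <<'E'
from kin import *
from scipy.spatial.transform import Rotation as R
Y=np.deg2rad(5.3); C=np.array([.621,-.066,0]); RC=R.from_euler('z',Y).as_matrix()
def tcp(corner,tilt,dyaw=0):  # upper-front tip corner (chest) -> TCP world, axis world
    a=np.deg2rad(tilt); w=np.deg2rad(dyaw)
    f=np.array([np.cos(w),np.sin(w),0]); z=np.cos(a)*f+[0,0,-np.sin(a)]; n=np.sin(a)*f+[0,0,np.cos(a)]
    return C+RC@(np.array(corner)-.0095*n-.019*z), RC@z
def arc(th,s,tilt):
    a=np.deg2rad(tilt); e=np.array([.075,0,.088])+R.from_euler('y',th).apply([-.174,0,.003])
    if th<a: return e+s*np.array([np.cos(a),0,-np.sin(a)])
    return np.array([.075,0,.088])+R.from_euler('y',th).apply([-.174+s,0,.003])
if __name__=='__main__':
    for s in (.018,.025):
     for tilt in (50,54,57,60,64):
      row=[]
      for y,dx in ((0,0),(.055,0),(0,-.02)):
        for dy in (0,-20):
          c=arc(0,s,tilt)+[dx,y,-.006]; x,z=tcp(c,tilt,dy)
          b=min((ik(x,z,q0) for q0 in ([18,6,-50,-30,-10],[30,6,-50,-60,-30],[18,6,-50,5,-10])),key=lambda r:r[1]); row.append(round(b[1]*1000,1))
      print(s,tilt,row,b[0].round())
    q=[18,6,-50,-10,-15]
    for th in np.arange(0,1.75,.2):
        x,z=tcp(arc(th,.025,60),60); q,e=ik(x,z,q); print(round(th,1),x.round(3),q.round(0),round(e*1000,1))
E
python3 plan.py
```

```text
0.018 50 [np.float64(19.7), np.float64(24.2), np.float64(27.0), np.float64(24.6), np.float64(25.6), np.float64(31.1)] [ 35.   4. -58. -77. -26.]
0.018 54 [np.float64(10.9), np.float64(14.3), np.float64(17.4), np.float64(15.2), np.float64(17.0), np.float64(21.3)] [ 34.   4. -58. -75. -24.]
0.018 57 [np.float64(3.6), np.float64(6.4), np.float64(9.7), np.float64(7.6), np.float64(10.0), np.float64(13.5)] [ 33.   4. -58. -73. -23.]
0.018 60 [np.float64(0.0), np.float64(0.0), np.float64(1.6), np.float64(0.0), np.float64(2.4), np.float64(5.3)] [ 33.   4. -58. -71. -22.]
0.018 64 [np.float64(0.0), np.float64(0.0), np.float64(0.0), np.float64(0.0), np.float64(0.0), np.float64(0.0)] [ 30.   4. -56. -60. -21.]
0.025 50 [np.float64(19.3), np.float64(23.7), np.float64(26.5), np.float64(24.1), np.float64(25.3), np.float64(30.7)] [ 35.   6. -58. -81. -26.]
0.025 54 [np.float64(10.7), np.float64(14.0), np.float64(17.2), np.float64(14.9), np.float64(16.9), np.float64(21.1)] [ 34.   5. -58. -78. -24.]
0.025 57 [np.float64(3.5), np.float64(6.3), np.float64(9.6), np.float64(7.5), np.float64(10.0), np.float64(13.4)] [ 33.   5. -58. -76. -23.]
0.025 60 [np.float64(0.0), np.float64(0.0), np.float64(1.7), np.float64(0.0), np.float64(2.6), np.float64(5.4)] [ 32.   5. -58. -74. -22.]
0.025 64 [np.float64(0.0), np.float64(0.0), np.float64(0.0), np.float64(0.0), np.float64(0.0), np.float64(0.0)] [ 30.   5. -56. -63. -20.]
0.0 [ 0.517 -0.076  0.081] [  19.    7.  -56. -109.   -7.] 0.0
0.2 [ 0.521 -0.075  0.116] [ 18.   2. -53. -51.  -8.] 0.0
0.4 [ 0.532 -0.074  0.149] [ 18.  -1. -49. -28. -14.] 0.0
0.6 [ 0.549 -0.073  0.179] [ 17.  -2. -45. -19. -19.] 0.0
0.8 [ 0.572 -0.071  0.205] [ 16.  -2. -41. -15. -23.] 0.0
1.0 [ 0.599 -0.068  0.226] [ 16.  -1. -36. -12. -26.] 0.0
1.2 [ 0.627 -0.065  0.24 ] [ 15.   1. -32. -10. -28.] 0.0
1.4 [ 0.656 -0.063  0.247] [ 14.   4. -28.  -9. -29.] 0.0
1.6 [ 0.685 -0.06   0.249] [ 14.   6. -25.  -9. -29.] 0.0
```

```bash
cat > go.py <<'E'
from plan import *
from plant import get_obs
K=np.array([-.099,.030,.091])
def frame(tilt,dyaw):
    a=np.deg2rad(tilt); w=np.deg2rad(dyaw); f=np.array([np.cos(w),np.sin(w),0])
    z=np.cos(a)*f+[0,0,-np.sin(a)]; x=np.sin(a)*f+[0,0,np.cos(a)]
    return np.stack([x,np.cross(z,x),z],1)
def target(tilt,dyaw,s,th=0,off=(0,0,0),lat=.011):
    F=frame(tilt,dyaw); l=np.array([-np.sin(np.deg2rad(dyaw)),np.cos(np.deg2rad(dyaw)),0])
    h=np.array([.075,0,.088]); e=h+R.from_euler('y',th).apply(K-h)
    M=e+s*F[:,2]-lat*l+np.array(off)
    return C+RC@(M-.0095*F[:,0]-.019*F[:,2]), RC@F
def delta(T,From=None):
    if From is None:
        o=get_obs(); From=(np.array(o['tool_pos']),R.from_euler('xyz',o['orientation'],degrees=True).as_matrix())
    return (From[1].T@(T[0]-From[0])*100).round(2), np.rad2deg(R.from_matrix(From[1].T@T[1]).as_rotvec()).round(1)
E
cat > t.py <<'E'
from go import *
for tilt,dy in ((60,-25),(58,-35),(57,-40)):
    q=[30,6,-50,-60,-30]; print(tilt,dy)
    for n,(s,th,off) in {'A':(.028,0,(0,.045,.06)),'B':(.028,0,(0,.045,-.006)),'C':(.028,0,(0,0,-.006)),'D':(.026,.2,(0,0,0)),'E':(.02,.5,(0,0,0)),'F':(.016,.9,(0,0,0))}.items():
        T=target(tilt,dy,s,th,off); q,e=ik(T[0],T[1][:,2],q); print(n,T[0].round(3),q.round(0),round(e*1000,1))
T=target(60,-25,.028,0,(0,.045,.06)); print(delta(T))
E
python3 t.py
```

```text
60 -25
A [ 0.508 -0.01   0.138] [ 45.  -2. -53. -49. -37.] 0.0
B [ 0.508 -0.01   0.072] [ 45.   7. -58. -69. -29.] 0.0
C [ 0.512 -0.054  0.072] [ 37.   7. -58. -75. -26.] 0.0
D [ 0.516 -0.054  0.115] [ 37.   1. -54. -58. -30.] 0.0
E [ 0.531 -0.051  0.168] [ 36.  -3. -48. -45. -36.] 0.0
F [ 0.575 -0.046  0.224] [ 32.  -3. -39. -37. -41.] 0.0
58 -35
A [ 0.507 -0.008  0.138] [ 50.  -0. -52. -49. -43.] 0.0
B [ 0.507 -0.008  0.072] [ 50.   9. -57. -64. -35.] 0.0
C [ 0.511 -0.053  0.072] [ 43.   9. -58. -69. -33.] 0.0
D [ 0.514 -0.052  0.115] [ 43.   3. -54. -57. -37.] 0.0
E [ 0.53  -0.049  0.168] [ 41.  -2. -48. -47. -43.] 0.0
F [ 0.574 -0.044  0.224] [ 37.  -2. -39. -41. -47.] 0.0
57 -40
A [ 0.507 -0.008  0.138] [ 52.   1. -51. -49. -46.] 0.0
B [ 0.507 -0.008  0.072] [ 52.  11. -56. -61. -38.] 0.0
C [ 0.511 -0.053  0.072] [ 45.  10. -57. -66. -36.] 0.0
D [ 0.514 -0.052  0.114] [ 45.   4. -54. -56. -40.] 0.0
E [ 0.53  -0.048  0.168] [ 43.  -1. -47. -47. -46.] 0.0
F [ 0.573 -0.043  0.224] [ 39.  -1. -38. -42. -51.] 0.0
(array([ 0.9 , -8.9 ,  9.54]), array([-17.5,  -9.1,  20.5]))
```

```bash
python3 - <<'E'
from go import *
for n,a in {'A+':(.028,0,(0,.045,.12)),'C':(.028,0,(0,0,-.006))}.items():
    T=target(61,-32,*a); print(n,T[0].round(3),delta(T),ik(T[0],T[1][:,2],[45,6,-50,-60,-35]))
E
```

```text
A+ [ 0.507 -0.009  0.199] (array([ 4.67, -9.29,  4.87]), array([-21.2,  -9.8,  26.5])) (array([ 45.97420343,  -6.72067397, -45.22460438, -37.89751948,
       -48.89080123]), np.float64(1.205230140688407e-09))
C [ 0.511 -0.053  0.073] (array([-3.39, -4.23, 14.27]), array([-21.2,  -9.8,  26.5])) (array([ 38.85798449,   8.01370772, -55.88030992, -65.1157378 ,
       -29.11282341]), np.float64(1.5209495329848722e-10))
```

>>> play_rows(
  plan=[
    [0.8,-1.55,0.8,0,0,0],
    [0.8,-1.55,0.8,0,0,0],
    [0.8,-1.55,0.8,0,0,0],
    [0.8,-1.55,0.8,0,0,0],
    [0.8,-1.55,0.8,0,0,0],
    [0.8,-1.55,0.8,0,0,0],
    [0,0,0,0,0,0],
    [0,0,0,-3.5,-1.6,4.4],
    [0,0,0,-3.5,-1.6,4.4],
    [0,0,0,-3.5,-1.6,4.4],
    [0,0,0,-3.5,-1.6,4.4],
    [0,0,0,-3.5,-1.6,4.4],
    [0,0,0,-3.5,-1.6,4.4],
    [0,0,0,0,0,0],
    [0,0,0,0,0,0],
  ],
)

```text
clock: 10.47
tool_pos: [0.5211, -0.0364, 0.2224]
orientation: [-178.4, -25.8, -23.6]
force: [0.3, -0.1, 0.1]
opening: 0.0003
gripper_force: 0.0
```

```bash
python3 - <<'E'
from go import *
from h import st
st()
T=target(61,-32,.028,0,(0,.045,.12)); print(T[0],delta(T))
E
```

```text
10.4667 [ 0.5211 -0.0364  0.2224] [-178.4  -25.8  -23.6] [ 26.6  -6.2 -52.   37.4 -31.3  10.1] [ 0.32 -0.14  0.07]
[ 0.50702807 -0.00851959  0.19852273] (array([-3.21, -1.96,  1.16]), array([-3. ,  3.3,  2.7]))
```

```bash
sed -i "s/r('x',q\[3\])/r('x',-q[3])/; s/^(\[15.4/&/" kin.py
python3 - <<'E'
s=open('kin.py').read()
s=s.replace("([11.2,-15.5","([26.6,-6.2,-52,37.4,-31.3],[.5211,-.0364,.2224]),([11.2,-15.5")
open('kin.py','w').write(s)
E
python3 - <<'E'
from go import *
print(P.round(4),np.abs(S.fun.reshape(-1,3)).max(1).round(4))
o=get_obs(); x,z=fk(o['joint_pos'],P); print(x,o['tool_pos'],z,R.from_euler('xyz',o['orientation'],degrees=True).as_matrix()[:,2])
for tilt,dy in ((61,-32),(58,-32),(61,5),(58,30),(61,20)):
    q=o['joint_pos'][:5]; print(tilt,dy)
    for n,(s,th,off) in {'A':(.028,0,(0,.045,.1)),'B':(.028,0,(0,.045,-.006)),'C':(.028,0,(0,0,-.006)),'E':(.02,.5,(0,0,0)),'F':(.016,.9,(0,0,0))}.items():
        T=target(tilt,dy,s,th,off); q,e=ik(T[0],T[1][:,2],q); print(n,T[0].round(3),q.round(0),round(e*1000,1))
E
```

```text
[ 0.2212  0.0297 -0.1913  0.5941  0.4373 -0.0112  0.3751] [0.0013 0.0005 0.0094 0.0005 0.0039 0.0727 0.0029]
[ 0.47412368 -0.10926718  0.15271072] [ 0.52111807 -0.03644514  0.22244908] [ 0.40936538 -0.14823812 -0.90024743] [ 0.40936538 -0.14823812 -0.90024743]
61 -32
A [ 0.507 -0.009  0.179] [ 45.  -4. -48.  41. -45.] 0.0
B [ 0.507 -0.009  0.073] [ 45.  10. -57.  66. -30.] 0.0
C [ 0.511 -0.053  0.073] [ 38.  10. -57.  71. -28.] 0.0
E [ 0.53  -0.049  0.169] [ 36.  -1. -47.  43. -39.] 0.0
F [ 0.574 -0.044  0.224] [ 33.  -1. -37.  36. -45.] 0.0
58 -32
A [ 0.508 -0.009  0.178] [ 48.  -5. -50.  46. -46.] 0.0
B [ 0.508 -0.009  0.072] [ 47.  11. -58.  71. -32.] 2.3
C [ 0.512 -0.054  0.072] [ 40.  10. -58.  75. -30.] 3.6
E [ 0.531 -0.05   0.168] [ 39.  -2. -49.  49. -40.] 0.0
F [ 0.574 -0.044  0.224] [ 35.  -2. -39.  42. -45.] 0.0
61 5
A [ 0.514 -0.012  0.179] [ 27.  -6. -49.  23. -21.] 0.0
B [ 0.514 -0.012  0.073] [ 27.   8. -57.  95.  -8.] 6.5
C [ 0.518 -0.057  0.073] [ 18.   9. -55.  95.  -4.] 8.0
E [ 0.537 -0.055  0.169] [ 17.  -1. -47.  12. -16.] 0.0
F [ 0.58  -0.052  0.224] [ 16.  -2. -37.   6. -26.] 0.0
58 30
A [ 0.519 -0.011  0.178] [ 11.  -0. -46. -41. -20.] 0.0
B [ 0.519 -0.011  0.072] [  11.   14.  -54. -119.  -14.] 0.0
C [ 0.523 -0.056  0.072] [   3.   15.  -51. -104.  -17.] 0.0
E [ 0.543 -0.056  0.168] [  3.   5. -42. -48. -22.] 0.0
F [ 0.586 -0.054  0.224] [  3.   4. -33. -35. -30.] 0.0
61 20
A [ 0.517 -0.012  0.179] [ 17.  -3. -46. -12. -18.] 0.0
B [ 0.517 -0.012  0.073] [  17.   11.  -55. -141.   -6.] 0.0
C [ 0.521 -0.057  0.073] [   9.   12.  -53. -112.   -8.] 0.0
E [ 0.54  -0.056  0.169] [  9.   2. -43. -25. -18.] 0.0
F [ 0.583 -0.053  0.224] [  9.   2. -34. -18. -28.] 0.0
```

```bash
python3 - <<'E'
s=open('kin.py').read()
s=s.replace("h,s,d,a2,a3,e,t=p","h,s,d,a2,a3,e,t,wy,wz,u=p")
s=s.replace("M=M@r('x',-q[3])@r('y',-q[4]); return P+M@[t,0,0]","M=M@r('x',-q[3]); P=P+M@[0,wy,wz]; M=M@r('y',-q[4]); return P+M@[t,0,u]")
s=s.replace(",0,.25],loss='soft_l1',f_scale=.003",",0,.25,0,0,0]")
open('kin.py','w').write(s)
E
python3 - <<'E'
from go import *
print(P.round(4),np.abs(S.fun.reshape(-1,3)).max(1).round(4), np.linalg.svd(S.jac)[1].round(3))
for tilt,dy in ((64,-20),(61,-32),(58,-45),(64,5),(58,30),(58,45)):
    q=get_obs()['joint_pos'][:5]; print(tilt,dy)
    for n,(s,th,off) in {'A':(.028,0,(0,.045,.1)),'B':(.028,0,(0,.045,-.006)),'C':(.028,0,(0,0,-.006)),'E':(.02,.5,(0,0,0)),'F':(.016,.9,(0,0,0))}.items():
        T=target(tilt,dy,s,th,off); q,e=ik(T[0],T[1][:,2],q); print(n,T[0].round(3),q.round(0),round(e*1000,1))
E
```

```text
[ 2.005e-01  6.000e-04 -7.000e-04  6.003e-01  4.625e-01 -1.000e-04
  3.596e-01 -1.911e-01 -6.000e-04  8.000e-04] [0.0006 0.0005 0.0003 0.0002 0.0003 0.0001 0.0001] [5.733 4.62  3.724 0.892 0.739 0.588 0.371 0.191 0.182 0.162]
64 -20
A [ 0.508 -0.01   0.179] [ 26.  -5. -58.  45. -23.] 3.6
B [ 0.508 -0.01   0.073] [ 21.   7. -58.  46. -14.] 38.0
C [ 0.512 -0.055  0.073] [ 14.   7. -58.  44. -11.] 33.8
E [ 0.532 -0.052  0.169] [ 17.  -1. -58.  51. -17.] 1.7
F [ 0.575 -0.047  0.225] [ 21.  -1. -46.  34. -27.] 0.0
61 -32
A [ 0.507 -0.009  0.179] [ 30.  -3. -58.  51. -30.] 10.2
B [ 0.507 -0.009  0.073] [ 25.   9. -58.  55. -22.] 45.5
C [ 0.511 -0.053  0.073] [ 17.   8. -58.  55. -19.] 46.1
E [ 0.53  -0.049  0.169] [ 20.  -1. -58.  57. -24.] 10.1
F [ 0.574 -0.044  0.224] [ 22.  -1. -51.  49. -29.] 0.0
58 -45
A [ 0.506 -0.007  0.178] [ 34.  -0. -58.  55. -37.] 8.0
B [ 0.506 -0.007  0.072] [ 29.  12. -58.  61. -31.] 40.7
C [ 0.51  -0.052  0.072] [ 22.  11. -58.  63. -28.] 45.0
E [ 0.529 -0.047  0.168] [ 24.   2. -58.  61. -32.] 9.5
F [ 0.573 -0.041  0.224] [ 26.   1. -51.  55. -36.] 0.0
64 5

[... 152 characters left out ...]
.  11.  -1.] 8.2
E [ 0.536 -0.055  0.169] [ 17.  -1. -46.   9. -19.] 0.0
F [ 0.58  -0.052  0.225] [ 16.  -0. -35.   5. -29.] 0.0
58 30
A [ 0.519 -0.011  0.178] [  8.  -1. -32. -27. -32.] 0.0
B [ 0.519 -0.011  0.072] [  3.  11. -33. -43. -25.] 0.0
C [ 0.523 -0.056  0.072] [ -4.  12. -30. -44. -29.] 0.0
E [ 0.543 -0.056  0.168] [ -1.   4. -27. -32. -36.] 0.0
F [ 0.586 -0.054  0.224] [  1.   4. -21. -27. -41.] 0.0
58 45
A [ 0.522 -0.01   0.178] [  0.   4. -24. -35. -45.] 0.0
B [ 0.522 -0.01   0.072] [ -3.  14. -27. -45. -37.] 0.0
C [ 0.526 -0.055  0.072] [ -9.  16. -25. -44. -41.] 0.0
E [ 0.546 -0.056  0.168] [ -6.   9. -20. -36. -49.] 0.0
F [ 0.59  -0.053  0.224] [ -5.   9. -13. -33. -54.] 0.0
```

```bash
sed -i 's/^K=.*/K=np.array([-.099,-.030,.091])/; s/lat=.011/lat=-.011/' go.py
python3 - <<'E'
from go import *
for dy in (15,25,35,45):
  for tilt in (30,38,45,52):
    q=[0,10,-30,-43,-28]; row=[]
    for n,(s,th,off) in {'A':(.028,0,(0,-.045,.1)),'B':(.028,0,(0,-.045,-.006)),'C':(.028,0,(0,0,-.006)),'E':(.02,.5,(0,0,0)),'F':(.016,.9,(0,0,0))}.items():
        T=target(tilt,dy,s,th,off); q,e=ik(T[0],T[1][:,2],q); row.append(round(e*1000,1)); 
        if n=='C': qc=q
    print(dy,tilt,row,qc.round(0))
E
```

```text
15 30 [np.float64(0.0), np.float64(0.0), np.float64(0.0), np.float64(0.0), np.float64(0.0)] [-44.  24. -37. -96. -52.]
15 38 [np.float64(0.0), np.float64(0.0), np.float64(0.0), np.float64(0.0), np.float64(0.0)] [-35.  17. -34. -87. -40.]
15 45 [np.float64(0.0), np.float64(0.0), np.float64(0.0), np.float64(0.0), np.float64(0.0)] [-24.  13. -32. -74. -31.]
15 52 [np.float64(0.0), np.float64(0.0), np.float64(0.0), np.float64(0.0), np.float64(0.0)] [-12.  11. -33. -57. -23.]
25 30 [np.float64(0.0), np.float64(0.0), np.float64(0.0), np.float64(0.0), np.float64(0.0)] [-42.  25. -31. -86. -56.]
25 38 [np.float64(0.0), np.float64(0.0), np.float64(0.0), np.float64(0.0), np.float64(0.0)] [-35.  20. -30. -78. -47.]
25 45 [np.float64(0.0), np.float64(0.0), np.float64(0.0), np.float64(0.0), np.float64(0.0)] [-26.  16. -29. -69. -39.]
25 52 [np.float64(0.0), np.float64(0.0), np.float64(0.0), np.float64(0.0), np.float64(0.0)] [-17.  13. -29. -56. -33.]
35 30 [np.float64(0.0), np.float64(0.0), np.float64(0.0), np.float64(0.0), np.float64(0.0)] [-40.  27. -26. -77. -61.]
35 38 [np.float64(0.0), np.float64(0.0), np.float64(0.0), np.float64(0.0), np.float64(0.0)] [-34.  22. -25. -71. -53.]
35 45 [np.float64(0.0), np.float64(0.0), np.float64(0.0), np.float64(0.0), np.float64(0.0)] [-27.  18. -25. -64. -47.]
35 52 [np.float64(0.0), np.float64(0.0), np.float64(0.0), np.float64(0.0), np.float64(0.0)] [-19.  16. -26. -54. -41.]
45 30 [np.float64(0.0), np.float64(0.0), np.float64(0.0), np.float64(0.0), np.float64(0.0)] [-38.  30. -20. -70. -67.]
45 38 [np.float64(0.0), np.float64(0.0), np.float64(0.0), np.float64(0.0), np.float64(0.0)] [-33.  25. -21. -65. -60.]
45 45 [np.float64(0.0), np.float64(0.0), np.float64(0.0), np.float64(0.0), np.float64(0.0)] [-27.  21. -21. -59. -54.]
45 52 [np.float64(0.0), np.float64(0.0), np.float64(0.0), np.float64(0.0), np.float64(0.0)] [-21.  18. -22. -51. -48.]
```

```bash
cat > d.py <<'E'
from go import *
import sys
a=eval(sys.argv[1]); o=get_obs()
F=(np.array(o['tool_pos']),R.from_euler('xyz',o['orientation'],degrees=True).as_matrix())
T=target(*a); print('from',F[0].round(3),'to',T[0].round(3),'d',delta(T)); print('q',np.round(o['joint_pos'],0),'->',ik(T[0],T[1][:,2],[-24,13,-32,-74,-31]))
E
python3 d.py "(45,15,.02,0,(-.04,0,.08))"; python3 d.py "(60,15,.02,0,(-.0,0,.12))"
```

```text
from [ 0.521 -0.036  0.222] to [ 0.476 -0.1    0.164] d (array([-3.99,  7.8 ,  4.4 ]), array([ 24. ,  17.8, -36.1]))
q [ 27.  -6. -52.  37. -31.  10.] -> (array([-17.59409744,  -2.11478634, -34.70564651, -55.79602466,
       -31.67727245]), np.float64(1.0192513499873712e-11))
from [ 0.521 -0.036  0.222] to [ 0.514 -0.097  0.205] d (array([0.88, 5.93, 2.15]), array([ 19. ,   3.5, -38.8]))
q [ 27.  -6. -52.  37. -31.  10.] -> (array([  4.19951302,  -3.6166415 , -34.63738038, -15.66087837,
       -30.90853848]), np.float64(6.064645119430168e-10))
```

Swing round at height first.

>>> play_rows(
  plan=[
    [0,0,0,2.7,0.5,-5.5],
    [0,0,0,2.7,0.5,-5.5],
    [0,0,0,2.7,0.5,-5.5],
    [0,0,0,2.7,0.5,-5.5],
    [0,0,0,2.7,0.5,-5.5],
    [0,0,0,2.7,0.5,-5.5],
    [0,0,0,2.7,0.5,-5.5],
    [-0.5,1.2,0,0,0,0],
    [-0.5,1.2,0,0,0,0],
    [-0.5,1.2,0,0,0,0],
    [0,0,0,0,4,0],
    [0,0,0,0,4,0],
    [0,0,0,0,4,0],
    [0,0,0,0,0,0],
  ],
)

```text
clock: 11.63
tool_pos: [0.512, -0.0801, 0.2127]
orientation: [-179.5, -41.2, 12.4]
force: [-1.4, -0.6, -1.0]
opening: 0.0007
gripper_force: 0.0
```

```bash
python3 d.py "(45,15,.02,0,(-.04,0,.08))"; python3 -c "
from h import st;st()"
```

```text
from [ 0.512 -0.08   0.213] to [ 0.476 -0.1    0.164] d (array([-6.21,  1.23,  1.08]), array([ 4.9,  3.8, -5.8]))
q [ 12. -10. -50.  -3.  -8.  93.] -> (array([-17.59409744,  -2.11478634, -34.70564651, -55.79602466,
       -31.67727245]), np.float64(1.0192513499873712e-11))
11.6333 [ 0.512  -0.0801  0.2127] [-179.5  -41.2   12.4] [ 12.5  -9.5 -50.1  -2.9  -8.2  92.8] [-1.37 -0.64 -1.05]
```

>>> play_rows(
  plan=[
    [0,0,0,1.2,0,-1.5],
    [0,0,0,1.2,0,-1.5],
    [0,0,0,1.2,0,-1.5],
    [0,0,0,1.3,0,-1.3],
    [0,0,0,0,1.9,0],
    [0,0,0,0,1.9,0],
    [0,0,0,0,0,0],
    [0,0,0,0,0,0],
  ],
)

```text
clock: 12.3
tool_pos: [0.5147, -0.083, 0.2144]
orientation: [-179.8, -44.7, 18.9]
force: [0.2, -0.4, -0.1]
opening: 0.0005
gripper_force: 0.0
```

```bash
python3 d.py "(45,15,.02,0,(-.04,0,.08))"
```

```text
from [ 0.515 -0.083  0.214] to [ 0.476 -0.1    0.164] d (array([-6.59,  0.4 ,  0.64]), array([ 0.8,  0.3, -1. ]))
q [ -4.  -6. -34. -40. -25. 144.] -> (array([-17.59409744,  -2.11478634, -34.70564651, -55.79602466,
       -31.67727245]), np.float64(1.0192513499873712e-11))
```

```bash
cat >> go.py <<'E'
def mrot(q):
    r=lambda a,x: R.from_euler(a,x,degrees=True).as_matrix()
    return r('z',q[0])@r('y',q[1]-q[2])@r('x',-q[3])@r('y',-q[4])
def j6(q,Rt):  # roll of tool about its axis relative to forearm frame
    A=mrot(q).T@Rt; return np.rad2deg(np.arctan2(A[2,0],A[1,0]))
E
python3 - <<'E'
from go import *
def w(a): return (a+180)%360-180
o=get_obs(); r0=j6(o['joint_pos'],R.from_euler('xyz',o['orientation'],degrees=True).as_matrix())
q1=[18.4,6.2,-18.3,0,-65.5]; r1=j6(q1,R.from_euler('xyz',[180,0,5.1],degrees=True).as_matrix())
print(r0,o['joint_pos'][5],r1,76.7)
sg=1 if abs(w((r0-r1)-(o['joint_pos'][5]-76.7)))<3 else -1; print(sg)
for tilt,dy in ((45,15),(50,20),(50,25),(45,30),(52,30)):
    q=o['joint_pos'][:5]; row=[]
    for (s,th,off) in ((.02,0,(-.03,0,.08)),(.02,0,(-.03,0,-.006)),(.02,0,(0,0,-.006)),(.02,.5,(0,0,0)),(.016,.9,(0,0,0)),(.016,1.5,(0,0,0))):
        T=target(tilt,dy,s,th,off); q,e=ik(T[0],T[1][:,2],q); row.append((q[3].round(),q[4].round(),w(76.7+sg*(j6(q,T[1])-r1)).round(),e.round(4)))
    print(tilt,dy,*row)
E
```

```text
35.570502823585386 144.42949717641463 103.3 76.7
-1
45 15 (np.float64(-56.0), np.float64(-31.0), np.float64(170.0), np.float64(0.0)) (np.float64(-73.0), np.float64(-33.0), np.float64(-162.0), np.float64(0.0)) (np.float64(-73.0), np.float64(-31.0), np.float64(-165.0), np.float64(0.0)) (np.float64(-54.0), np.float64(-28.0), np.float64(165.0), np.float64(0.0)) (np.float64(-43.0), np.float64(-28.0), np.float64(149.0), np.float64(0.0)) (np.float64(-35.0), np.float64(-28.0), np.float64(137.0), np.float64(0.0))
50 20 (np.float64(-46.0), np.float64(-33.0), np.float64(162.0), np.float64(0.0)) (np.float64(-61.0), np.float64(-31.0), np.float64(-175.0), np.float64(0.0)) (np.float64(-60.0), np.float64(-30.0), np.float64(-178.0), np.float64(0.0)) (np.float64(-44.0), np.float64(-32.0), np.float64(158.0), np.float64(0.0)) (np.float64(-36.0), np.float64(-34.0), np.float64(146.0), np.float64(0.0)) (np.float64(-31.0), np.float64(-36.0), np.float64(137.0), np.float64(0.0))
50 25 (np.float64(-48.0), np.float64(-39.0), np.float64(169.0), np.float64(0.0)) (np.float64(-60.0), np.float64(-36.0), np.float64(-
[... 543 characters left out ...]
np.float64(0.0)) (np.float64(-56.0), np.float64(-46.0), np.float64(-177.0), np.float64(0.0)) (np.float64(-50.0), np.float64(-47.0), np.float64(171.0), np.float64(0.0)) (np.float64(-45.0), np.float64(-47.0), np.float64(162.0), np.float64(0.0))
52 30 (np.float64(-45.0), np.float64(-43.0), np.float64(171.0), np.float64(0.0)) (np.float64(-55.0), np.float64(-38.0), np.float64(-172.0), np.float64(0.0)) (np.float64(-55.0), np.float64(-37.0), np.float64(-175.0), np.float64(0.0)) (np.float64(-44.0), np.float64(-42.0), np.float64(168.0), np.float64(0.0)) (np.float64(-38.0), np.float64(-45.0), np.float64(158.0), np.float64(0.0)) (np.float64(-34.0), np.float64(-47.0), np.float64(150.0), np.float64(0.0))
```

>>> play_rows(
  plan=[
    [0,0,0,0,0,7],
    [0,0,0,0,0,7],
    [0,0,0,0,0,7],
    [0,0,0,0,0,7],
    [0,0,0,0,0,7],
    [0,0,0,0,0,7],
    [0,0,0,0,0,7],
    [0,0,0,0,0,7],
    [0,0,0,0,0,7],
    [0,0,0,0,0,7],
    [0,0,0,0,0,7],
    [0,0,0,0,0,7],
    [0,0,0,0,0,7],
    [0,0,0,0,0,7],
    [0,0,0,0,0,7],
    [0,0,0,0,0,7],
    [0,0,0,0,0,7],
    [0,0,0,0,0,7],
    [0,0,0,0,0,7],
    [0,0,0,0,0,7],
  ],
)

```text
clock: 13.97
tool_pos: [0.5147, -0.0815, 0.2144]
orientation: [-147.9, 32.9, -111.5]
force: [0.6, -0.1, 0.2]
opening: -0.0001
gripper_force: 0.0
```

>>> play_rows(
  plan=[
    [0,0,0,0,0,6.7],
    [0,0,0,0,0,6.7],
    [0,0,0,0,0,6.7],
    [0,0,0,0,0,6.7],
    [0,0,0,0,0,6.6],
    [0,0,0,0,0,6.6],
    [0,0,0,0,0,0],
  ],
)

```text
clock: 14.55
tool_pos: [0.5147, -0.0814, 0.2144]
orientation: [179.5, 44.7, -161.3]
force: [0.3, -0.1, 1.2]
opening: 0.0007
gripper_force: 0.0
```

```bash
sed -i 's/return C+RC@(M-.0095\*F\[:,0\]-.019\*F\[:,2\]), RC@F/return C+RC@(M-.0095*F[:,0]-.019*F[:,2]), RC@F@np.diag([-1,-1,1])/' go.py
for a in "(-.035,0,.07)" "(-.035,0,-.006)" "(-.005,0,-.006)"; do python3 d.py "(45,15,.02,0,$a)"; done
python3 - <<'E'
from h import *
print(get_obs()['joint_pos'])
look('top',['hook_left_knob','lid_tab','hook_right_knob','tea_chest']); look('side',['lid_tab','hook_right_knob'])
E
```

```text
from [ 0.515 -0.081  0.214] to [ 0.481 -0.1    0.154] d (array([ 6.97, -0.7 ,  1.65]), array([-0.7, -0.3, -1.2]))
q [ -4.  -6. -34. -40. -25. -36.] -> (array([-18.33998174,  -0.44977957, -34.43342857, -57.84052345,
       -31.43679636]), np.float64(4.456990332357691e-13))
from [ 0.515 -0.081  0.214] to [ 0.481 -0.1    0.078] d (array([12.32, -0.74,  7.05]), array([-0.7, -0.3, -1.2]))
q [ -4.  -6. -34. -40. -25. -36.] -> (array([-27.51423626,  10.41407526, -35.20499752, -73.50079236,
       -33.12357651]), np.float64(2.245426067304379e-13))
from [ 0.515 -0.081  0.214] to [ 0.511 -0.097  0.078] d (array([10.24, -1.45,  9.1 ]), array([-0.7, -0.3, -1.2]))
q [ -4.  -6. -34. -40. -25. -36.] -> (array([-24.56088802,  11.94545133, -32.80384973, -73.33332965,
       -31.37637485]), np.float64(1.533079219129263e-13))
[ -3.86998385  -6.11545324 -34.07653224 -40.43466806 -25.30320011
 -35.90044201]
top hook_left_knob [([0.52, 0.042, 0.092], 0.39)]
top lid_tab [([0.523, -0.072, 0.089], 0.95)]
top hook_right_knob [([0.536, -0.184, 0.097], 0.38)]
top tea_chest [([0.622, -0.066, -0.002], 0.71)]
side lid_tab [([0.529, -0.076, 0.088], 0.7)]
side hook_right_knob [([0.535, -0.186, 0.097], 0.4)]
```

>>> play_rows(
  plan=[
    [2.3,-0.1,0.5,0,0,0],
    [2.3,-0.1,0.5,0,0,0],
    [2.2,-0.1,0.6,0,0,0],
    [1.4,-0.1,1.3,0,0,0],
    [1.4,-0.1,1.4,0,0,0],
    [1.4,-0.1,1.4,0,0,0],
    [1.3,-0.1,1.3,0,0,0],
    [0,0,0,0,0,0],
  ],
)

```text
clock: 15.62
tool_pos: [0.4798, -0.1005, 0.0744]
orientation: [179.5, 44.5, -161.3]
force: [-0.9, -1.0, -0.5]
opening: 0.0006
gripper_force: 0.0
```

```bash
for a in "(-.035,0,-.006)" "(-.003,0,-.006)"; do python3 d.py "(45,15,.02,0,$a)"; done
python3 - <<'E'
from h import *
st()
s=look('top',['lid_tab']);cv2.imwrite('pics/t3.png',cv2.resize(s['frame'][100:300,240:480,::-1],None,fx=3,fy=3))
E
```

```text
from [ 0.48  -0.101  0.074] to [ 0.481 -0.1    0.078] d (array([-0.31,  0.01, -0.14]), array([-0.6, -0.5, -1.2]))
q [-27.  10. -35. -73. -32.  17.] -> (array([-27.51423626,  10.41407526, -35.20499752, -73.50079236,
       -33.12357651]), np.float64(2.245426067304379e-13))
from [ 0.48  -0.101  0.074] to [ 0.513 -0.097  0.078] d (array([-2.53, -0.75,  2.03]), array([-0.6, -0.5, -1.2]))
q [-27.  10. -35. -73. -32.  17.] -> (array([-24.37228058,  12.04920881, -32.64046466, -73.30896287,
       -31.26510961]), np.float64(8.253397965063413e-14))
15.6167 [ 0.4798 -0.1005  0.0744] [ 179.5   44.5 -161.3] [-26.9  10.3 -35.4 -73.4 -31.9  16.8] [-0.92 -1.04 -0.54]
top lid_tab [([0.524, -0.072, 0.088], 0.8)]
```

View pics/t3.png

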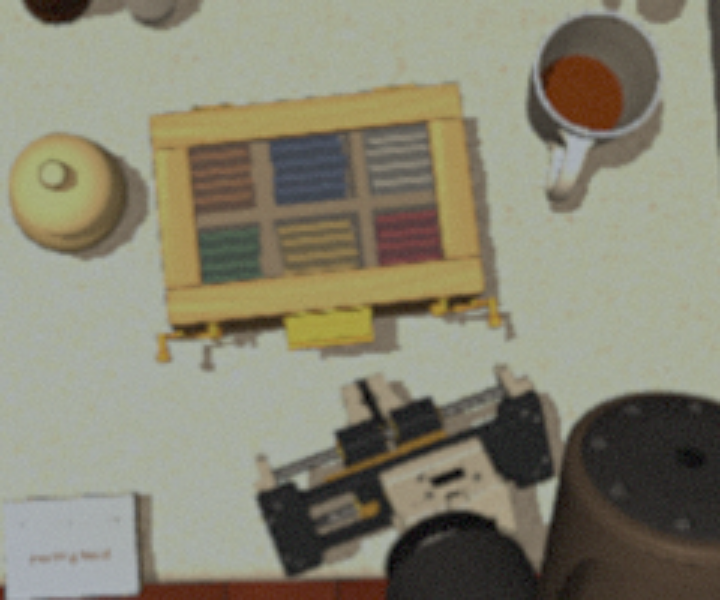

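The crop shows the closed fingertips at (365,385), just in front of the right part of the tab at (330,328), with both hooks swung out. Sliding the tips under the tab.

>>> play_rows(
  plan=[
    [-0.5,-0.15,0.5,0,0,0],
    [-0.5,-0.15,0.5,0,0,0],
    [-0.5,-0.15,0.5,0,0,0],
    [-0.4,-0.15,0.4,0,0,0],
    [-0.4,-0.15,0.3,0,0,0],
    [0,0,0,0,0,0],
    [0,0,0,0,0,0],
  ],
)

```text
clock: 16.3
tool_pos: [0.5139, -0.0963, 0.0787]
orientation: [179.8, 44.8, -160.9]
force: [0.2, 0.1, 0.5]
opening: 0.0005
gripper_force: 0.0
```

```bash
python3 - <<'E'
from go import *
from h import st
st(); o=get_obs()
F=(np.array(o['tool_pos']),R.from_euler('xyz',o['orientation'],degrees=True).as_matrix())
q=o['joint_pos'][:5]
for th,s in ((0,.02),(.1,.0195),(.2,.019),(.3,.0185),(.4,.018),(.5,.017),(.6,.016),(.7,.016),(.8,.016),(.9,.016),(1.,.016),(1.1,.016),(1.2,.016),(1.3,.016),(1.4,.016),(1.5,.016),(1.6,.016)):
    T=target(45,15,s,th)
    if th>.75: # tip corner pushes lid underside at radius .158
        T0=target(45,15,0,th); h=np.array([.075,0,.088]); e0=h+R.from_euler('y',th).apply(K-h); e1=h+R.from_euler('y',th).apply(K+[s,0,0]-h)
        T=(T0[0]+RC@(e1-e0),T0[1])
    T=(T[0],F[1]); d=F[1].T@(T[0]-F[0])*100; q,e=ik(T[0],F[1][:,2],q); print(th,T[0].round(3),d.round(2),q.round(0),e.round(4)); F=T
E
```

```text
16.3 [ 0.5139 -0.0963  0.0787] [ 179.8   44.8 -160.9] [-23.3  11.5 -32.7 -72.8 -30.   13.3] [0.2  0.11 0.49]
0 [ 0.516 -0.097  0.084] [-0.46 -0.1  -0.23] [-23.  11. -33. -72. -30.] 0.0
0.1 [ 0.517 -0.097  0.101] [-1.3  -0.02 -1.2 ] [-21.   9. -32. -68. -29.] 0.0
0.2 [ 0.519 -0.097  0.119] [-1.41 -0.07 -1.07] [-18.   6. -32. -64. -29.] 0.0
0.3 [ 0.523 -0.096  0.136] [-1.5  -0.11 -0.93] [-16.   5. -32. -60. -28.] 0.0
0.4 [ 0.529 -0.096  0.153] [-1.57 -0.15 -0.78] [-14.   3. -31. -56. -27.] 0.0
0.5 [ 0.536 -0.095  0.169] [-1.63 -0.19 -0.67] [-11.   2. -31. -53. -27.] 0.0
0.6 [ 0.545 -0.095  0.184] [-1.68 -0.22 -0.5 ] [-10.   1. -30. -49. -27.] 0.0
0.7 [ 0.556 -0.094  0.198] [-1.7  -0.26 -0.24] [ -8.   0. -29. -46. -27.] 0.0
0.8 [ 0.568 -0.096  0.21 ] [-1.67 -0.58 -0.09] [ -7.   0. -28. -44. -27.] 0.0
0.9 [ 0.58  -0.094  0.22 ] [-1.55 -0.29  0.1 ] [ -6.   0. -27. -41. -27.] 0.0
1.0 [ 0.593 -0.093  0.229] [-1.53 -0.31  0.25] [ -5.   1. -26. -40. -27.] 0.0
1.1 [ 0.607 -0.092  0.237] [-1.49 -0.33  0.41] [ -4.   1. -25. -38. -27.] 0.0
1.2 [ 0.622 -0.091  0.243] [-1.44 -0.35  0.55] [ -3.   2. -23. -37. -27.] 0.0
1.3 [ 0.637 -0.089  0.248] [-1.37 -0.36  0.7 ] [ -2.   3. -22. -36. -27.] 0.0
1.4 [ 0.652 -0.088  0.251] [-1.29 -0.37  0.83] [ -2.   4. -21. -35. -27.] 0.0
1.5 [ 0.668 -0.086  0.253] [-1.2  -0.38  0.96] [ -2.   5. -19. -34. -27.] 0.0
1.6 [ 0.683 -0.085  0.253] [-1.09 -0.38  1.08] [ -1.   7. -18. -34. -27.] 0.0
```

>>> play_rows(
  plan=[
    [-0.25,-0.05,-0.12,0,0,0],
    [-0.25,-0.05,-0.12,0,0,0],
    [-0.65,0,-0.6,0,0,0],
    [-0.65,0,-0.6,0,0,0],
    [-0.7,-0.05,-0.53,0,0,0],
    [-0.7,-0.05,-0.53,0,0,0],
    [-0.75,-0.05,-0.47,0,0,0],
    [-0.75,-0.05,-0.47,0,0,0],
    [0,0,0,0,0,0],
  ],
)

```text
clock: 17.05
tool_pos: [0.5238, -0.0969, 0.1378]
orientation: [179.9, 44.8, -160.9]
force: [-0.5, -0.4, 0.1]
opening: 0.0003
gripper_force: 0.8
```

```bash
python3 - <<'E'
from h import *
st()
look('top',['lid_tab','tea_chest']); s=look('side',['lid_tab','tea_chest']);cv2.imwrite('pics/s4.png',cv2.resize(s['frame'][120:320,220:460,::-1],None,fx=3,fy=3))
E
```

```text
17.05 [ 0.5238 -0.0969  0.1378] [ 179.9   44.8 -160.9] [-15.7   4.3 -31.6 -59.8 -27.9  -7. ] [-0.49 -0.44  0.12]
top lid_tab [([0.531, -0.069, 0.145], 0.74)]
top tea_chest [([0.622, -0.067, -0.005], 0.95)]
side lid_tab [([0.535, -0.076, 0.142], 0.98)]
side tea_chest [([0.621, -0.066, -0.002], 0.72)]
```

View pics/s4.png

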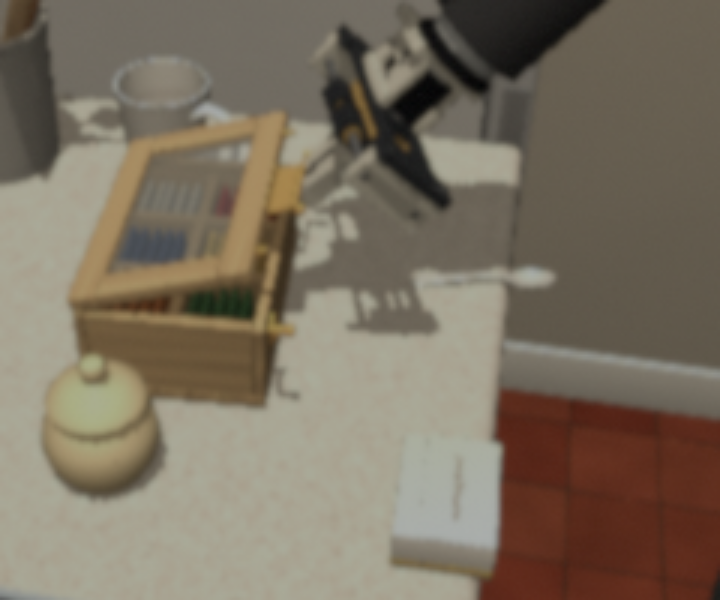

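The lid is up about 0.3 rad on the fingertip under the tab at (290,188), and the chest has not moved. Continuing along the arc.

>>> play_rows(
  plan=[
    [-0.78,-0.08,-0.39,0,0,0],
    [-0.78,-0.08,-0.39,0,0,0],
    [-0.82,-0.1,-0.33,0,0,0],
    [-0.82,-0.1,-0.33,0,0,0],
    [-0.84,-0.11,-0.25,0,0,0],
    [-0.84,-0.11,-0.25,0,0,0],
    [-0.85,-0.13,-0.12,0,0,0],
    [-0.85,-0.13,-0.12,0,0,0],
    [-0.83,-0.15,-0.04,0,0,0],
    [-0.83,-0.15,-0.04,0,0,0],
    [-0.78,-0.15,0.05,0,0,0],
    [-0.78,-0.15,0.05,0,0,0],
    [-0.77,-0.15,0.12,0,0,0],
    [-0.77,-0.15,0.12,0,0,0],
    [-0.75,-0.16,0.2,0,0,0],
    [-0.75,-0.16,0.2,0,0,0],
    [0,0,0,0,0,0],
  ],
)

```text
clock: 18.77
tool_pos: [0.6078, -0.09, 0.238]
orientation: [179.8, 44.8, -160.9]
force: [-0.4, 0.6, 0.0]
opening: 0.0007
gripper_force: 0.3
```

```bash
python3 - <<'E'
from h import *
st()
look('top',['lid_tab','tea_chest']); s=look('side',['lid_tab','tea_chest']);cv2.imwrite('pics/s5.png',cv2.resize(s['frame'][80:280,220:460,::-1],None,fx=3,fy=3))
E
```

```text
18.7667 [ 0.6078 -0.09    0.238 ] [ 179.8   44.8 -160.9] [ -3.3   1.2 -24.8 -37.4 -26.4 -39.3] [-0.42  0.57  0.01]
top lid_tab [([0.623, -0.063, 0.241], 0.76)]
top tea_chest [([0.621, -0.064, -0.003], 0.73)]
side lid_tab [([0.627, -0.067, 0.246], 0.61)]
side tea_chest [([0.621, -0.064, -0.004], 0.89)]
```

View pics/s5.png

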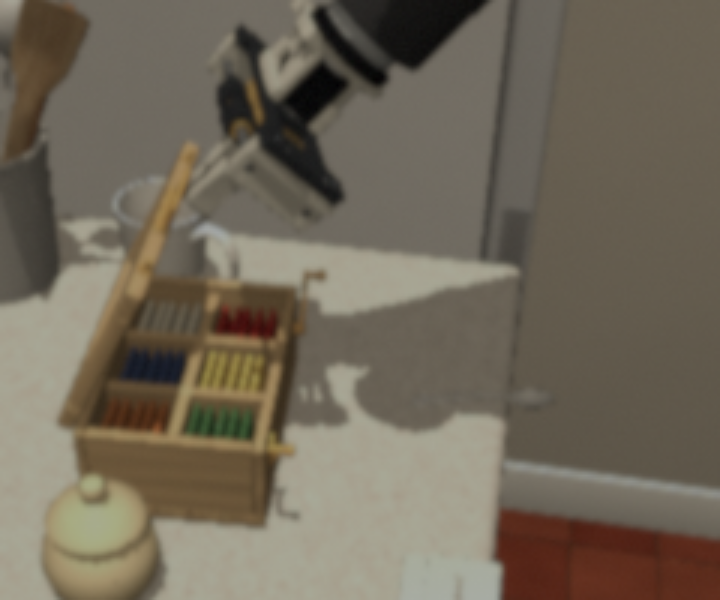

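The lid is at about 1.1 rad, resting on the fingertip near (195,200). Going slowly over the balance point.

>>> play_rows(
  plan=[
    [-0.72,-0.17,0.28,0,0,0],
    [-0.72,-0.17,0.28,0,0,0],
    [-0.46,-0.12,0.23,0,0,0],
    [-0.46,-0.12,0.23,0,0,0],
    [-0.46,-0.12,0.23,0,0,0],
    [-0.32,-0.09,0.21,0,0,0],
    [-0.32,-0.09,0.21,0,0,0],
    [-0.32,-0.09,0.21,0,0,0],
    [-0.32,-0.09,0.21,0,0,0],
    [-0.3,-0.09,0.24,0,0,0],
    [-0.3,-0.09,0.24,0,0,0],
    [-0.3,-0.09,0.24,0,0,0],
    [-0.3,-0.09,0.24,0,0,0],
    [-0.27,-0.09,0.27,0,0,0],
    [-0.27,-0.09,0.27,0,0,0],
    [-0.27,-0.09,0.27,0,0,0],
    [-0.27,-0.09,0.27,0,0,0],
    [0,0,0,0,0,0],
    [0,0,0,0,0,0],
    [0,0,0,0,0,0],
  ],
)

```text
clock: 20.73
tool_pos: [0.6822, -0.0825, 0.2525]
orientation: [179.8, 44.7, -161.0]
force: [0.3, -0.0, -0.1]
opening: 0.0004
gripper_force: 0.0
```

```bash
python3 - <<'E'
from h import *
st()
look('top',['lid_tab','tea_chest']); look('side',['lid_tab','tea_chest'])
E
```

```text
20.7333 [ 0.6822 -0.0825  0.2525] [ 179.8   44.7 -161. ] [ -0.7   6.5 -18.2 -33.2 -26.2 -45.3] [ 0.31 -0.05 -0.12]
top lid_tab [([0.735, -0.057, 0.253], 0.78)]
top tea_chest [([0.623, -0.066, -0.0], 0.96)]
side lid_tab [([0.761, -0.055, 0.249], 0.96)]
side tea_chest [([0.622, -0.067, -0.005], 0.76)]
```

The tab is at about 1.92 rad, so the lid lies on its stop. Retracting.

>>> play_rows(
  plan=[
    [0,0,-2,0,0,0],
    [0,0,-3,0,0,0],
    [0,0,-3,0,0,0],
    [0,0,-3,0,0,0],
    [0,0,-1,0,0,0],
    [0,0,0,0,0,0],
    [0,0,0,0,0,0],
    [0,0,0,0,0,0],
    [0,0,0,0,0,0],
    [0,0,0,0,0,0],
    [0,0,0,0,0,0],
  ],
)

```text
clock: 21.95
tool_pos: [0.6029, -0.1102, 0.3365]
orientation: [179.7, 44.6, -161.0]
force: [0.6, 0.4, 0.8]
opening: 0.0003
gripper_force: 0.0
```

```bash
python3 - <<'E'
from h import *
st()
n=['lid_tab','tea_chest','hook_left_knob','hook_right_knob','mug','sugar_pot','teaspoon','tea_carton']
look('top',n); s=look('side',n);cv2.imwrite('pics/s6.png',s['frame'][:,:,::-1])
E
```

```text
21.95 [ 0.6029 -0.1102  0.3365] [ 179.7   44.6 -161. ] [ -3.8  -4.5 -19.5 -28.  -36.2 -50.1] [0.56 0.4  0.8 ]
top lid_tab [([0.762, -0.051, 0.248], 0.95), ([0.689, -0.26, 0.002], 0.29)]
top tea_chest [([0.62, -0.062, -0.002], 0.94)]
top hook_left_knob [([0.517, 0.042, 0.091], 0.64)]
top hook_right_knob []
top mug [([0.692, -0.262, -0.0], 0.72)]
top sugar_pot [([0.648, 0.117, 0.001], 0.64)]
top teaspoon []
top tea_carton []
side lid_tab [([0.764, -0.057, 0.249], 0.57)]
side tea_chest [([0.618, -0.066, -0.004], 0.79), ([0.643, 0.119, 0.002], 0.39)]
side hook_left_knob [([0.383, 0.121, 0.0], 0.59), ([0.516, 0.046, 0.097], 0.51)]
side hook_right_knob [([0.533, -0.187, 0.094], 0.55)]
side mug [([0.689, -0.26, 0.001], 0.89)]
side sugar_pot [([0.644, 0.12, 0.004], 0.84)]
side teaspoon [([0.379, -0.152, -0.005], 0.6)]
side tea_carton [([0.383, 0.122, 0.003], 0.7)]
```

View pics/s6.png

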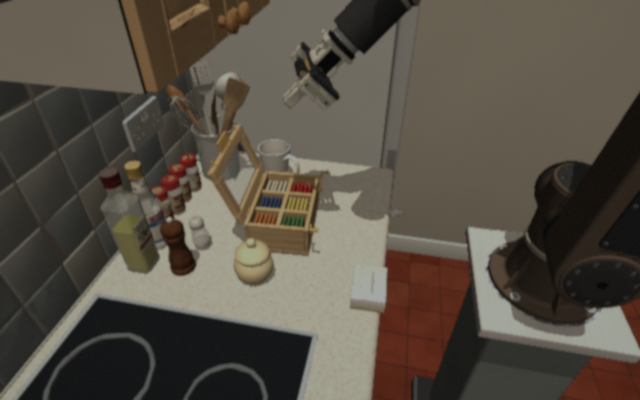

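The lid stands open at (235,165), the gripper is clear at (315,85), and nothing else has moved.

```bash
python3 -c "
from plant import close_job
print(close_job())"
```

```text
the job is handed in; nothing more can be done
None
```

The tea chest is open and the job is handed in at about 22 s of the 54 s: both hooks are swung clear, the lid rests on its stop at about 1.92 rad, the chest and all four bystanders measured within a few millimetres of where they started, and the arm is clear; the hand-in returned no verdict.

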